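# Unlock the cupcake feeder and run the carriage under the topping head

## Robot

A 6-joint arm with a two-finger parallel gripper is mounted at the origin on the work surface. World frame = base frame: x ahead of the robot, y to its left, z up, the work surface at z = 0. Lengths are in mm, angles in rad, forces in N, time in s.
With the tool pointing down it reaches from about 350 to 775 mm from the base axis. Payload 5.5 kg.
Tool frame: the origin (TCP) lies on the centre line of the jaws, within the pads' length; the fingertips stand 25 mm ahead of it and the grasp point (between the pads) lies 6 mm ahead of it; z points along the fingers, x is the direction in which the jaws open and shut, and the axes are right-handed (so a half turn about z gives the same grasp; the last joint's range is limited). The gripper opens to 85 mm and grips with 20 to 120 N. Pads are 22 mm wide; open, the fingers measure 114 mm over their backs; the gripper's body (76 mm by 85 mm) begins 54 mm behind the grasp point. The pads swing forward as they close: fully open they stand 13 mm farther back than shut.
Start: joints at [1.117, 0.313, 0.046, 1.304, 0, 1.431], TCP at [177.512, 546.954, 256.323] pointing down, gripper open.
Joint ranges: [-2.76, 2.76], [-0.86, 1.69], [-1.03, 1.26], [-2.2, 2.34], [-1.47, 1.5], [-3.14, 3.14]. Speed limits (rad/s): [2.57, 2.57, 3.14, 3.14, 3.14, 3.14].

## Interface

Orientations are given as a unit quaternion [x, y, z, w].
In Python, from rig import sensors, snapshot, bot gives the robot as it stands. The module is installed in compiled form; this text tells all that it offers.
- The arm moves only by the shell command python3 -m inch 'ROWS'. ROWS is JSON, a list of rows, each a list of 3 entries, a list of its own where there are three numbers: the turn, a rotation vector about the tool's x, y, z in units of 360 degrees (1.0 is 360 degrees), then the shift along the tool's x, y, z in units of 0.3 m (1.0 is 0.3 m), then the closure, from 0 (fully open) to 1 (shut). In form: [[[rx, ry, rz], [dx, dy, dz], claw], ...]. A call has 1 to 5 rows; each row shifts and turns the commanded pose from where the row before left it, along the tool's axes as they then stand; what a row does not reach is not made up. A row lasts 1/12 s, in which the tool goes at most 41.7 mm and 7.16 degrees, less where a joint would pass 70% of its speed; a pose out of reach is approached as far as the arm can. A call with a number of a shift or a turn outside -1 to 1 is refused whole. A call with a gripper value outside its range is refused whole. The fingers move at their own pace and stop on an object; the grip force is fixed at half the most. Time passes only in rows, so rows that do not move let the fingers close. It gives the time, the measured TCP pose, the force and the opening at its end, in the units of the state.
- sensors.get_obs(): the state, without advancing time (a new reading comes with each control period).
- snapshot(name): name is "scene" or "side" or "wrist"; returns a dict with "img" (420x560x3 uint8, red, green, blue), "fx", "fy", "cx", "cy" (pixels), "origin" and "attitude" of the camera in the world; the wrist camera has in their place "tool_from_camera" (4x4, takes a point from camera to tool coordinates, whose origin is the TCP and whose axes are the tool frame's). Camera axes: x right, y up, looking along -z (the intrinsics and any distortion apply to the point x, -y, -z); pixel columns grow to the right and rows downward; lengths in mm; the calibration is good to about 2 mm. The wrist camera is an equidistant fisheye: a pixel r from the principal point sees the ray r / f radians off the axis. A picture is of the moment at which its call begins: read the wrist's pose just before it. There is no depth.
- bot.job_done(): hands the job in, once; it reports no verdict.
The state is a dict: "time_s": time; "joint_pos": joint angles; "joint_vel": joint speeds; "joint_torque": joint torques, N m; "ee_pos": TCP position; "eef_rot": TCP orientation; "wrist_force": force on the tool from outside, world axes, zero at the start; "moment": the same for the moment, N m; "width": finger opening in mm.
Only numpy, scipy, OpenCV 4.12 (cv2) and the standard library are available. Lean on these libraries where they do the work, as an engineer would, in place of code of your own. Each camera call takes 0.05 s, during which the arm holds its last target.

## Task

On the cupcake feeder, swing the cam lever round with your fingertips until it lines up with the red mark, so the cam is at its low point; only then push the blue plate forward until the carriage and its cupcake are fully home under the topping head, and let go. The cupcake rides in its nest: do not touch, tip or lift it, and leave all the other things on the bench where they stand.

Things in the scene. Friction and masses are not known exactly. Their poses are not given: they have to be found in the camera images.
- feeder: The cupcake feeder, fixed on the bench: aluminium bed 12 mm thick. Its x is 'forward', the way the carriage runs (roughly away from the robot, yaw within 0.3 rad), y left, z up; origin on the bench under the bed. Bed x -150 to 190, y -145 to 125 mm; a tongue on its right at x -60 to 20 goes on to y -245. A 14 mm high stop bar on the bed ends the carriage's way.
- carriage (a joint): Travel of the follower slide (white carriage), m: 0 at the start, 0.055 fully home on its stop, growing forward. Friction of about 2 N keeps it where it is left; no spring. Slab 130 x 100 mm, top 26 mm above the bench; at the start it spans x -130 to 0, y 10 to 110 mm in the feeder's frame. The blue push plate stands at its rear.
- push_face (a point): Centre of the rear face of the blue upright push plate (80 mm wide along y, 10 mm thick, its top edge 92 mm and its foot 26 mm above the bench); this point is 72 mm above the bench and moves with the carriage. Behind it is free space: push it forward along the feeder's x.
- cam (a joint): Angle, rad, of the cam: brass eccentric disc, 80 mm across, 20 mm off its upright shaft, top 36 mm above the bench, with a lever. 0 = low point: lever points at the red mark (feeder's -y). Grows anticlockwise from above; 1.57 = lever along feeder's x. Starts at 0.9 to 1.9, range -0.6 to 2.6, no stop or click at 0. Friction 0.35 N m (5 N at 75 mm) holds it where it is left.
- cam_shaft (a point): The shaft's axis, at the top of the lever, 60 mm above the bench; in the feeder's frame x -20, y -90 mm.
- lever_end (a point): The outer end of the black lever with the orange end, on its centre line at half its height, 100 mm from the shaft and 49 mm above the bench. The lever is a straight flat-sided bar, 16 mm wide, from 38 to 60 mm above the bench, clear of the disc and the bed below it.
- red_mark (a point): Middle of the red line (6 x 36 mm) on the bed's tongue, 133 mm from the shaft towards the feeder's -y, on the bed's top; the lever lines up with it at the cam's low point.
- follower (a point): Middle of the front face of the steel follower bar (12 mm long in x, 18 mm high, 16 to 34 mm above the bench) that sticks out 120 mm to the right of the carriage and moves with it. It strikes the cam's rim before the carriage is home unless the cam is at its low point.
- nozzle (a point): Lower end of the topping head's nozzle, 120 mm above the bench; the carriage's nest stops about under it. A 34 mm wide arm, 167 to 193 mm above the bench, carries it from a white column (45 x 50 mm) 135 mm farther forward; a hopper on the column reaches 322 mm. Fixed to the feeder.
- nest (a point): Centre of the floor of the carriage's nest, a white ring 70 mm across and 18 mm high; 30 mm above the bench, 90 mm ahead of the push plate's rear face. Moves with the carriage.
- cupcake: The cupcake standing loose in the nest: blue paper case, dark brown top, 74 mm across at 50 mm height, 70 mm high (76 with its peak), origin at the centre of its underside, z up. Its top is 106 mm above the bench. Not to be touched by the robot.
- cupcake_spare: Bystander: a cupcake with a cream top, same size, on the bench to the right of the feeder's far half. Origin: centre of its underside.
- cupcake_bare: Bystander: a cupcake with a plain brown top, same size, on the bench to the right of the feeder's near half. Origin: centre of its underside.
- tip_cup: Bystander: a small steel cup, 48 mm across and 45 mm high, on the feeder's bed, right of the column. Origin: centre of its underside.
- sprinkle_jar: Bystander: a brown jar with a red cap, 56 mm across and 85 mm high, on the bench left of the feeder. Origin: centre of its underside.
- palette_knife: Bystander: a spatula with a dark wooden handle, 240 mm long, lying flat on the bench on the left. Origin: near its middle.

How it is judged (in metres and radians):
On the way, in this order (a step that is already met when the one before it is completed fails the run):
1. the cam lever is lined up with the red mark (within 0.25 rad) while the carriage is still back (value of joint cam between -0.25 and 0.25 rad and value of joint carriage below 0.015 m), for 0.2 s.
2. the carriage is pushed fully home (value of joint carriage above 0.052 m), for 0.2 s.
At the end, for the whole second after the job is handed in: The cam is within 0.25 rad of its low point, the carriage is within 3 mm of fully home and at rest, the cupcake stands upright (within 0.15 rad) in its nest (within 8 mm of its centre, not raised), and every bystander is within 20 mm of where it stood (value of joint cam between -0.25 and 0.25 rad and value of joint carriage above 0.052 m and velocity of joint carriage below 0.005 m/s and horizontal distance between cupcake and nest below 0.008 m and z of cupcake in the frame of nest below 0.006 m and angle between cupcake's own z axis and vertical below 0.15 rad and linear speed of cupcake below 0.02 m/s and distance of each of cupcake_spare, cupcake_bare, tip_cup, sprinkle_jar, palette_knife from where it was at the start of the episode below 0.02 m); the robot touches nothing.
It fails at once if the carriage is pushed more than 15 mm forward while the cam is not at its low point (value of joint carriage above 0.015 m and (value of joint cam above 0.35 rad or value of joint cam below -0.35 rad)).
It fails at once if the robot touches the cupcake (contact force between any of the fingers, the arm and cupcake above 0.5 N).
It fails at once if the cupcake is lifted or tipped out of its nest (z of cupcake in the frame of nest above 0.012 m or angle between cupcake's own z axis and vertical above 0.4 rad).
It fails at once if a bystander is moved, lifted or knocked over (distance of any of cupcake_spare, cupcake_bare, tip_cup, sprinkle_jar, palette_knife from where it was at the start of the episode above 0.02 m).
It also fails if it takes over 48 s, if anything falls off the work surface, if the arm or the gripper's body presses on something with over 40 N, if the wrist force passes 120 N, or if a joint passes its speed limit or range.

## Working session

There is one attempt and no reset: what is moved stays moved. The work goes in short steps, Python scripts to look and compute and a shell command to move; the robot and the scene stay as the last step left them, time stands still between calls to the robot, and variables do not carry over. Pictures are saved under pics/ and viewed, and the job is handed in when it is done.

```bash
mkdir -p pics; python3 - <<'E'
from rig import sensors, snapshot
import cv2,json
o=sensors.get_obs();print(o)
for n in ("scene","side","wrist"):
    s=snapshot(n);cv2.imwrite(f"pics/{n}0.png",s["img"][:,:,::-1]);print({k:v for k,v in s.items() if k!="img"})
E
```

```text
{'time_s': 0.0, 'joint_pos': array([1.11741949e+00, 3.14012214e-01, 4.50003319e-02, 1.30362671e+00,
       5.76559522e-06, 1.43119152e+00]), 'joint_vel': array([ 0.00159636, -0.0006117 , -0.00103665, -0.00023951, -0.00094264,
       -0.00075989]), 'joint_torque': array([ 9.59359350e-04, -4.80628717e+01,  2.98533046e+01,  1.92941894e-02,
       -2.71484387e-04, -4.83067112e-06]), 'ee_pos': array([177.27696669, 546.49952933, 255.41085945]), 'eef_rot': array([ 8.08902832e-01,  5.87941629e-01, -8.14572676e-04,  4.30075461e-04]), 'wrist_force': array([ 0.11024417,  0.19426611, -0.4870122 ]), 'moment': array([ 0.03251709,  0.00283108, -0.01818909]), 'width': 85.0041930034343}
{'fx': 379.5923127564065, 'fy': 379.5923127564065, 'cx': 273.9125793555804, 'cy': 211.9379598016289, 'origin': array([1045.41556324,  237.39752627,  789.98424628]), 'attitude': array([0.18077698, 0.25002411, 0.78378209, 0.53897427])}
{'fx': 405.87538793826747, 'fy': 405.87538793826747, 'cx': 277.68220192473586, 'cy': 215.35583041891925, 'origin': array([ 332.56873164, -631.79135748,  787.34217158]), 'attitude': array([ 0.39556159, -0.06810435, -0.16325379,  0.90124416])}
{'fx': 325.19226210127806, 'fy': 325.19226210127806, 'cx': 275.2689369421318, 'cy': 211.7833358485218, 'tool_from_camera': array([[ 9.99999747e-01, -6.88820405e-04, -1.75973945e-04,
         9.07787096e-02],
       [-7.10896839e-04, -9.65988946e-01, -2.58582386e-01,
        -6.50011838e+01],
       [ 8.12793826e-06,  2.58582446e-01, -9.65989192e-01,
        -1.16293998e+02],
       [ 0.00000000e+00,  0.00000000e+00,  0.00000000e+00,
         1.00000000e+00]])}
```

View pics/scene0.png

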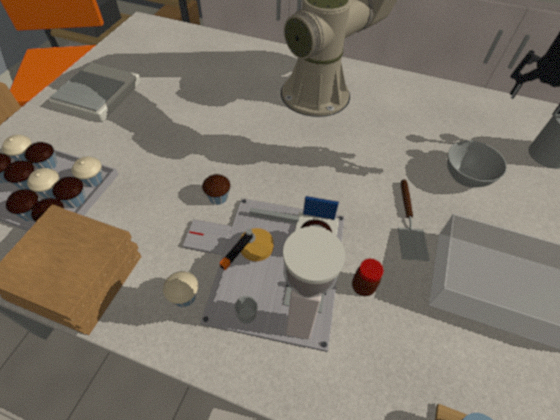

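View pics/side0.png

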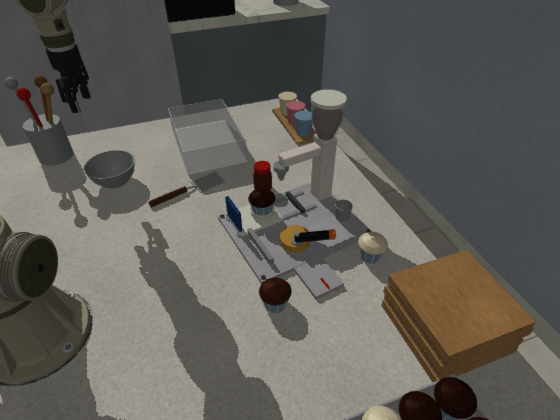

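View pics/wrist0.png

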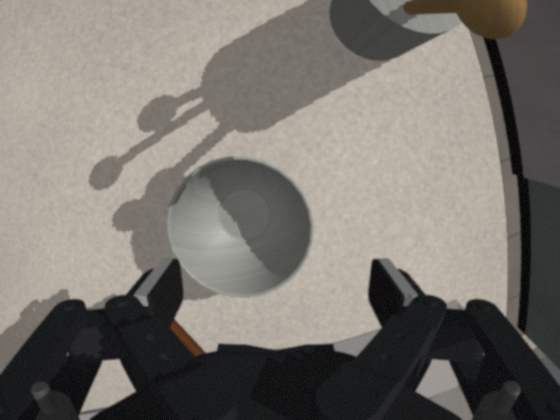

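The scene view shows the feeder centred near (280,270): blue plate at (320,208), lever end at (226,263), red mark at (197,233). The side view shows the plate at (234,213), lever end at (332,234) and red mark at (325,283). I'll zoom in on both.

```bash
cat > h.py <<'E'
import numpy as np,cv2
from scipy.spatial.transform import Rotation as R
from rig import sensors,snapshot
def ray(s,u,v):
    d=np.array([(u-s["cx"])/s["fx"],-(v-s["cy"])/s["fy"],-1.]);return s["origin"],R.from_quat(s["attitude"]).as_matrix()@d
def onz(s,u,v,z):
    o,d=ray(s,u,v);return o+d*(z-o[2])/d[2]
def proj(s,P):
    p=R.from_quat(s["attitude"]).as_matrix().T@(np.asarray(P)-s["origin"]);return s["cx"]+s["fx"]*p[0]/-p[2],s["cy"]-s["fy"]*p[1]/-p[2]
def tri(s1,p1,s2,p2):
    o1,d1=ray(s1,*p1);o2,d2=ray(s2,*p2);t=np.linalg.lstsq(np.stack([d1,-d2],1),o2-o1,rcond=None)[0]
    a=o1+d1*t[0];b=o2+d2*t[1];return (a+b)/2,np.linalg.norm(a-b)
def masks(img):
    hsv=cv2.cvtColor(img,cv2.COLOR_RGB2HSV);h,s,v=cv2.split(hsv)
    m={"red":((h<6)|(h>174))&(s>150)&(v>90),"orange":(h>=6)&(h<14)&(s>190)&(v>120),"blue":(h>105)&(h<120)&(s>170)&(v>50),"brass":(h>15)&(h<28)&(s>130)&(v>120)}
    return {k:x.astype(np.uint8) for k,x in m.items()}
E
python3 - <<'E'
from h import *
for n,(x0,x1,y0,y1) in {"scene":(170,400,180,355),"side":(210,400,180,320)}.items():
    s=snapshot(n);im=s["img"]
    cv2.imwrite(f"pics/{n}z.png",cv2.resize(im[y0:y1,x0:x1,::-1],None,fx=3.4 if n=="scene" else 4,fy=3.4 if n=="scene" else 4,interpolation=cv2.INTER_CUBIC))
    for k,m in masks(im).items():
        m[:y0]=0;m[y1:]=0;m[:,:x0]=0;m[:,x1:]=0
        nn,_,st,c=cv2.connectedComponentsWithStats(m)
        for i in range(1,nn):
            if st[i,4]>6: print(n,k,st[i],c[i].round(1))
E
```

```text
scene red [191 232  12   3  14] [196.5 233. ]
scene red [360 259  23  23 400] [371.4 269.5]
scene orange [220 259   6   6  15] [222.5 261.5]
scene blue [306 198  11  10  43] [310.  201.2]
scene blue [308 200  29  17 160] [322.3 207.1]
scene blue [328 215   6   4   8] [330.5 216.6]
scene brass [245 229  28  31 546] [260.6 243.9]
side red [321 278   9  11  24] [324.9 283.3]
side blue [226 197  14  18  64] [232.5 205.4]
side brass [280 225  25  22 262] [289.6 234. ]
side brass [390 274  10  13  50] [395.5 278.8]
side brass [386 286   6   8  10] [388.3 289.1]
side brass [384 300   5   7   7] [385.7 303. ]
side brass [391 311   6   8   9] [393.6 314.6]
```

View pics/scenez.png

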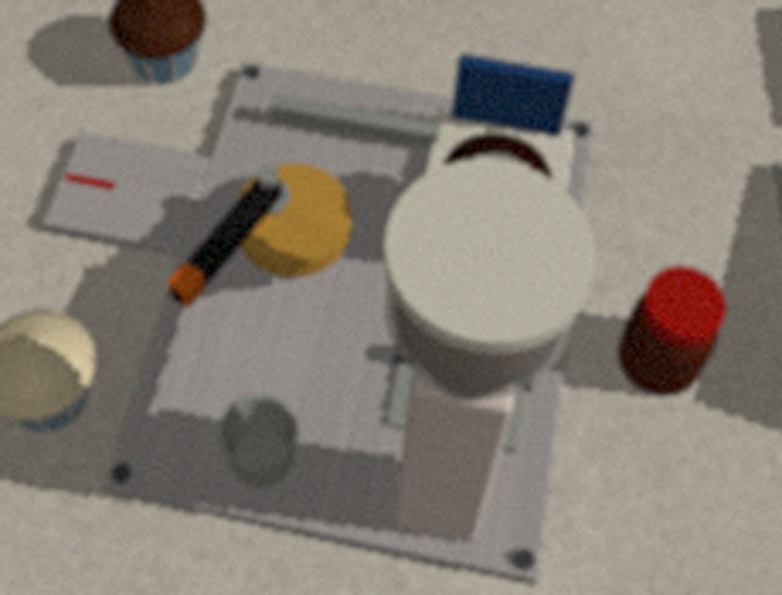

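View pics/sidez.png

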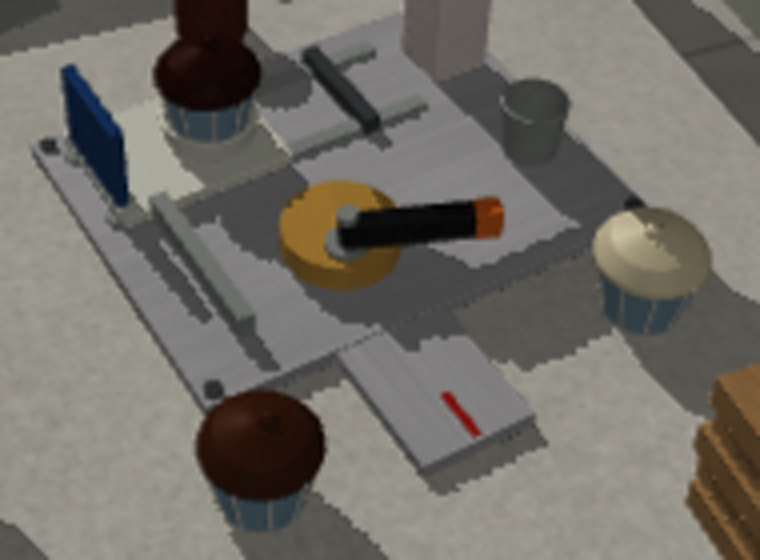

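```bash
cat >> h.py <<'E'
SC=lambda x,y:(170+x/3.4-.35,180+y/3.4-.35)
SI=lambda x,y:(210+x/4-.37,180+y/4-.37)
E
python3 - <<'E'
from h import *
a=snapshot("scene");b=snapshot("side")
def show(n,p1,p2,z):
    print(n,onz(a,*p1,z).round(1)[:2] if p1 else '',onz(b,*p2,z).round(1)[:2] if p2 else '',[ (x.round(1) if i==0 else round(x,1)) for i,x in enumerate(tri(a,p1,b,p2))] if p1 and p2 else '')
show("red",(196.5,233),(324.9,283.3),12)
show("shaft",SC(270,181),SI(348,214),60)
show("leverend",SC(182,287),SI(502,217),49)
# bed corners top z12
show("bed near-left",SC(590,122),SI(35,146),12)
show("bed near-right",SC(238,68),SI(203,388),12)
show("bed far-left",SC(536,578),None,12)
show("bed far-right",SC(112,478),None,12)
show("tongue nr",SC(75,140),SI(423,470),12)
show("tongue fr",SC(45,228),SI(535,418),12)
show("plate top L",SC(573,72),SI(66,68),92)
show("plate top R",SC(462,56),SI(122,133),92)
show("bare",SC(157,20),SI(262,420),70)
show("spare",SC(45,350),SI(655,230),76)
E
```

```text
red [ 641.3 -104.6] [ 642.8 -105.5] [array([ 642.1, -105. ,   12.2]), np.float64(1.6)]
shaft [622.7  27.8] [624.6  30.5] [array([623.8,  28.4,  62.1]), np.float64(0.3)]
leverend [711.5   3.4] [719.9   3.2] [array([715.8,   2.6,  52.6]), np.float64(6.5)]
bed near-left [461.2 214.8] [463.4 214.6] [array([462.8, 214.4,  13. ]), np.float64(1.6)]
bed near-right [509.6 -48.5] [505.3 -32.1] [array([508.2, -42.8,  18.9]), np.float64(13.0)]
bed far-left [794.7 268.8]  
bed far-right [830.1   8. ]  
tongue nr [ 613.6 -132.3] [ 605.1 -133.9] [array([ 608.7, -132.9,    7.4]), np.float64(5.6)]
tongue fr [ 687.3 -116.6] [ 682.8 -123.2] [array([ 685. , -119.4,    6.5]), np.float64(0.7)]
plate top L [484.6 195.6] [488.2 194.6] [array([487.1, 194.9,  93.2]), np.float64(3.0)]
plate top R [499.  120.4] [504.8 119.5] [array([503. , 119.6,  94.1]), np.float64(4.6)]
bare [530.6 -99.4] [ 515.6 -109.5] [array([ 520.2, -103.4,   58.8]), np.float64(5.0)]
spare [791.7 -46.5] [787.9 -63. ] [array([791.2, -52.7,  66.3]), np.float64(7.6)]
```

Feeder yaw is about 0.145 rad. The shaft is at about (623.7, 29), the lever end at (716, 3), so the cam is about 1.15 rad. The plate centre is at about (494, 158). First I'll swing the arm over behind the feeder at a safe height, closing the fingers.

```bash
python3 -m inch '[[[0,0,0],[-0.065,0.085,0],1],[[0,0,0],[-0.065,0.085,0],1],[[0,0,0],[-0.065,0.085,0],1],[[0,0,0],[-0.065,0.085,0],1],[[0,0,0],[-0.065,0.085,0],1]]'; python3 -m inch '[[[0,0,0],[-0.065,0.085,0],1],[[0,0,0],[-0.065,0.085,0],1],[[0,0,0],[-0.065,0.085,0],1],[[0,0,0],[-0.065,0.085,0],1],[[0,0,0],[-0.065,0.085,0],1]]';python3 -m inch '[[[0,0,0],[-0.065,0.085,0],1],[[0,0,0],[-0.065,0.085,0],1],[[0,0,0],[-0.065,0.085,0],1],[[0,0,0],[-0.065,0.085,0],1],[[0,0,0],[-0.065,0.085,0],1]]'
cat >> h.py <<'E'
S0=np.array([623.7,29.]);PSI=0.145
def feeder(p):
    c,s=np.cos(PSI),np.sin(PSI);Rm=np.array([[c,-s],[s,c]]);o=S0-Rm@[-20,-90];return Rm.T@(np.asarray(p)[:2]-o)
def fw(p):
    c,s=np.cos(PSI),np.sin(PSI);Rm=np.array([[c,-s],[s,c]]);o=S0-Rm@[-20,-90];return Rm@np.asarray(p)+o
def delta(t,azx=None):
    o=sensors.get_obs();M=R.from_quat(o["eef_rot"]).as_matrix()
    print("pos",o["ee_pos"].round(1),"azx",np.arctan2(M[1,0],M[0,0]).round(3),"toolz",M[:,2].round(3),"shift units",(M.T@(np.array(t)-o["ee_pos"])/300).round(3),"f",o["wrist_force"].round(1),"t",round(o["time_s"],2))
E
python3 - <<'E'
from h import *
delta([500,40,256]);delta([706,45,200])
a=snapshot("scene");print("tip cup",onz(a,*SC(262,470),12), "spare base",onz(a,*SC(48,410),0))
E
```

```text
time_s: 0.77
ee_pos: [269.2, 413.7, 256.4]
eef_rot: [0.809, 0.588, 0.0, -0.0]
wrist_force: [0.7, -0.4, 0.2]
width: 25.4
time_s: 1.18
ee_pos: [360.5, 281.4, 256.5]
eef_rot: [0.809, 0.588, 0.0, 0.0]
wrist_force: [1.1, 0.4, -0.5]
width: 0.3
time_s: 1.6
ee_pos: [451.7, 149.2, 256.5]
eef_rot: [0.809, 0.588, 0.0, 0.0]
wrist_force: [1.2, 0.7, -0.1]
width: -0.1
pos [451.7 149.2 256.5] azx 1.257 toolz [ 0.001  0.    -1.   ] shift units [-0.297  0.265  0.002] f [ 1.2  0.7 -0.1] t 1.6
pos [451.7 149.2 256.5] azx 1.257 toolz [ 0.001  0.    -1.   ] shift units [-0.069  0.913  0.189] f [ 1.2  0.7 -0.1] t 1.6
tip cup [792.33911668  92.05654279  12.        ] spare base [801.28166147 -54.48006116   0.        ]
```

```bash
python3 -m inch '[[[0,0,0],[-0.1,0.088,0],1],[[0,0,0],[-0.1,0.088,0],1],[[0,0,0],[-0.1,0.088,0],1],[[0,0,0],[0.038,0.108,0.031],1],[[0,0,0],[0.038,0.108,0.031],1]]'; python3 -m inch '[[[0,0,0],[0.038,0.108,0.031],1],[[0,0,0],[0.038,0.108,0.031],1],[[0,0,0],[0.038,0.108,0.031],1],[[0,0,0],[0.038,0.108,0.031],1],[[0,0,0],[0,0,0],1]]'
python3 - <<'E'
from h import *
delta([706,45,67])
for n in("wrist","side"):
    cv2.imwrite(f"pics/{n}1.png",snapshot(n)["img"][:,:,::-1])
E
```

```text
time_s: 2.07
ee_pos: [568.5, 39.7, 238.6]
eef_rot: [0.81, 0.586, 0.001, 0.001]
wrist_force: [0.9, 1.1, 0.4]
width: 0.1
time_s: 2.48
ee_pos: [708.4, 45.5, 193.2]
eef_rot: [0.809, 0.588, -0.002, -0.002]
wrist_force: [-0.7, -0.6, -1.9]
width: -0.2
pos [708.4  45.5 193.2] azx 1.256 toolz [-0.005  0.    -1.   ] shift units [-0.004 -0.005  0.421] f [-0.7 -0.6 -1.9] t 2.48
```

View pics/wrist1.png

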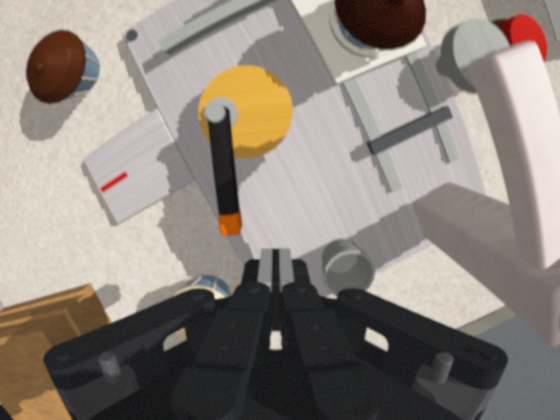

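View pics/side1.png

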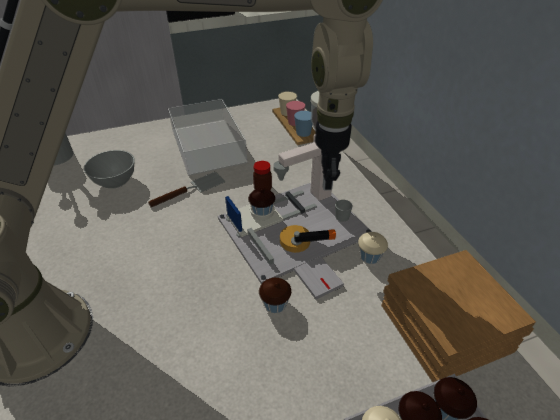

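The wrist view shows the lever from (220,112) to its orange end (229,225), the red mark at (113,182) and the fingertips at (275,260), to the lever's left and clear of it. I'll refine from this view.

```bash
cat >> h.py <<'E'
def wray(s,o,u,v):
    x,y=u-s["cx"],v-s["cy"];r=np.hypot(x,y);th=r/s["fx"];d=np.array([np.sin(th)*x/r,-np.sin(th)*y/r,-np.cos(th)])
    T=s["tool_from_camera"];M=R.from_quat(o["eef_rot"]).as_matrix()
    return o["ee_pos"]+M@T[:3,3],M@T[:3,:3]@d
def wz(s,o,u,v,z):
    c,d=wray(s,o,u,v);return (c+d*(z-c[2])/d[2])[:2].round(1)
E
python3 - <<'E'
from h import *
o=sensors.get_obs();s=snapshot("wrist")
for n,u,v,z in [("shaft",219.5,109,60),("levend top",229.5,215,60),("levend bottom edge",229,235,38),("red",113,182,12),("bed NR",126,31,12),("nest-cup",380,10,106),("cup tip",348,278,12),("bed edge",0,0,12)]: print(n,wz(s,o,u,v,z))
im=s["img"]
for k,m in masks(im).items():
    nn,_,st,c=cv2.connectedComponentsWithStats(m)
    for i in range(1,nn):
        if st[i,4]>30: print(k,st[i],c[i].round(1))
E
```

```text
shaft [614.9  29.3]
levend top [697.9   8.8]
levend bottom edge [720.   -3.1]
red [ 637.5 -107.4]
bed NR [496.5 -42.7]
nest-cup [584.9 157.7]
cup tip [810.5  91.6]
bed edge [ 347.5 -205.2]
red [ 500   20   46   48 1210] [523.4  39.6]
red [105 177  25  18 111] [116.7 185.1]
orange [222 218  21  21 177] [232.3 227.1]
brass [ 201   71   92   92 5151] [253.2 113.7]
brass [  1 287  93  31 512] [ 50.9 302.1]
brass [ 54 311  18   6  44] [ 63.7 313.7]
brass [  0 319  29  11 144] [ 12.5 324.1]
brass [   0  333   71   87 2177] [ 35.2 388.2]
brass [  0 338  11   9  59] [  3.9 341.8]
brass [  0 346  11   9  41] [  4.6 350.4]
brass [ 13 381  17  11  77] [ 20.1 386.6]
```

```bash
python3 -m inch '[[[0,0,0],[0,0,0],1]]'; python3 - <<'E'
from h import *
delta([706,45,67])
o=sensors.get_obs();s=snapshot("wrist");im=s["img"]
cv2.imwrite("pics/w2z.png",cv2.resize(im[60:280,90:310,::-1],None,fx=2.7,fy=2.7,interpolation=cv2.INTER_CUBIC))
m=masks(im)["red"];m[:,300:]=0;ys,xs=np.nonzero(m);print("red",xs.mean(),ys.mean(),wz(s,o,xs.mean(),ys.mean(),12))
E
```

```text
time_s: 2.72
ee_pos: [703.9, 45.9, 201.4]
eef_rot: [0.809, 0.588, 0.0, 0.0]
wrist_force: [0.4, 0.5, 0.6]
width: -0.2
pos [703.9  45.9 201.4] azx 1.257 toolz [ 0.  0. -1.] shift units [-0.001  0.008  0.448] f [0.4 0.5 0.6] t 2.72
red 118.27927927927928 184.40540540540542 [ 642.1 -104.5]
```

View pics/w2z.png

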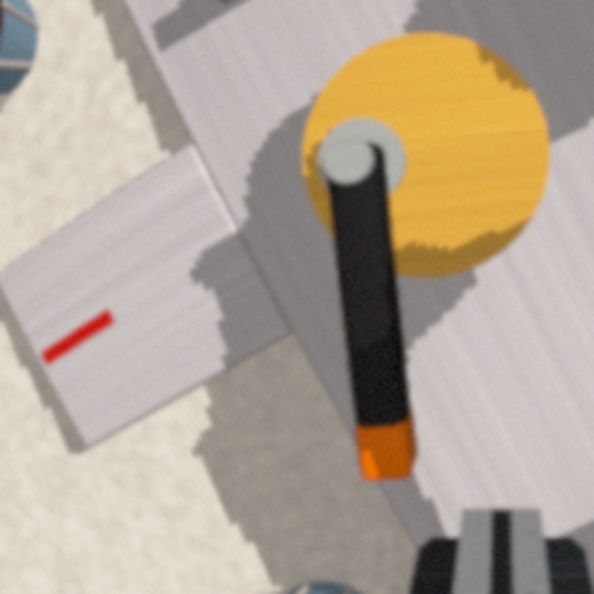

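```bash
python3 - <<'E'
from h import *
o=sensors.get_obs();s=snapshot("wrist")
P=lambda x,y:(90+x/2.7-.3,60+y/2.7-.3)
print("shaft",wz(s,o,*P(346,160),60),"end top",wz(s,o,*P(387,478),60),"lever axis mid",wz(s,o,*P(370,310),60),"red a",wz(s,o,*P(44,358),12),"red b",wz(s,o,*P(112,316),12))
E
```

```text
shaft [621.7  24.9] end top [718.   4.] lever axis mid [666.4  17.1] red a [ 645.1 -122.8] red b [640.2 -87.3]
```

```bash
python3 -m inch '[[[0,0,0],[0,0,0.1095],1],[[0,0,0],[0,0,0.1095],1],[[0,0,0],[0,0,0.1095],1],[[0,0,0],[0,0,0.1095],1],[[0,0,0],[0,0,0],1]]';python3 -m inch '[[[0,0,0],[0,0,0],1],[[0,0,0],[-0.02,0,0],1],[[0,0,0],[-0.02,0,0],1],[[0,0,0],[0,0,0],1],[[0,0,0],[0,0,0],1]]'; python3 - <<'E'
from h import *
delta([700,30,70])
o=sensors.get_obs();s=snapshot("wrist");im=s["img"]
cv2.imwrite("pics/w3.png",im[:,:,::-1])
E
```

```text
time_s: 3.23
ee_pos: [699.5, 45.9, 63.4]
eef_rot: [0.809, 0.588, -0.004, -0.003]
wrist_force: [-2.1, 0.0, -1.3]
width: 0.1
time_s: 3.65
ee_pos: [702.1, 33.5, 71.6]
eef_rot: [0.809, 0.588, 0.001, 0.001]
wrist_force: [0.2, -1.1, -0.1]
width: 0.4
pos [702.1  33.5  71.6] azx 1.256 toolz [ 0.004 -0.    -1.   ] shift units [-0.013 -0.003  0.005] f [ 0.2 -1.1 -0.1] t 3.65
```

View pics/w3.png

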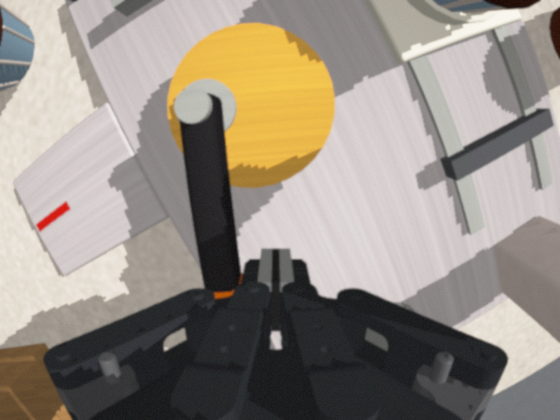

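The fingertips are beside the lever, level with its outer third, with a gap of about 8 mm. Next I'll push round in an arc about the shaft.

```bash
python3 -m inch '[[[0,0,0],[-0.025,0,0],1],[[0,0,0.016],[-0.024,0.006,0],1],[[0,0,0.016],[-0.024,0.006,0],1],[[0,0,0.016],[-0.024,0.006,0],1],[[0,0,0],[0,0,0],1]]'; python3 - <<'E'
from h import *
delta([700,30,70])
o=sensors.get_obs();s=snapshot("wrist");im=s["img"]
cv2.imwrite("pics/w4.png",im[:,:,::-1])
E
```

```text
time_s: 4.12
ee_pos: [696.5, 4.5, 70.2]
eef_rot: [0.889, 0.458, 0.002, 0.001]
wrist_force: [3.9, 0.9, 1.7]
width: 0.1
pos [696.5   4.5  70.2] azx 0.952 toolz [ 0.004  0.001 -1.   ] shift units [ 0.076 -0.04   0.001] f [3.9 0.9 1.7] t 4.12
```

View pics/w4.png

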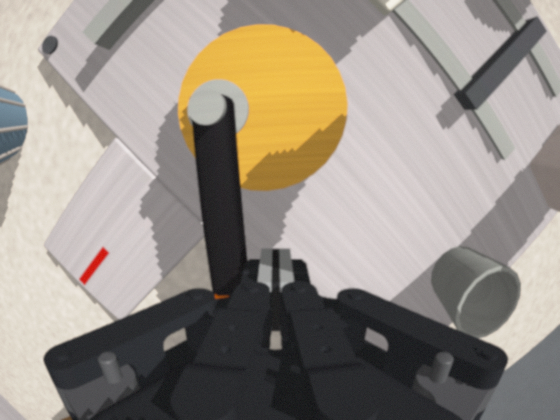

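```bash
python3 -m inch '[[[0,0,0.016],[-0.024,0.006,0],1],[[0,0,0.016],[-0.024,0.006,0],1],[[0,0,0.016],[-0.024,0.006,0],1],[[0,0,0.016],[-0.024,0.006,0],1],[[0,0,0],[0,0,0],1]]'; python3 - <<'E'
from h import *
delta([700,30,70])
o=sensors.get_obs();s=snapshot("wrist");im=s["img"]
cv2.imwrite("pics/w5.png",im[:,:,::-1])
E
```

```text
time_s: 4.58
ee_pos: [681.8, -21.6, 70.0]
eef_rot: [0.962, 0.272, 0.002, 0.001]
wrist_force: [4.7, -0.1, 0.4]
width: -0.1
pos [681.8 -21.6  70. ] azx 0.551 toolz [ 0.004 -0.001 -1.   ] shift units [ 0.142 -0.115  0.   ] f [ 4.7 -0.1  0.4] t 4.58
```

View pics/w5.png

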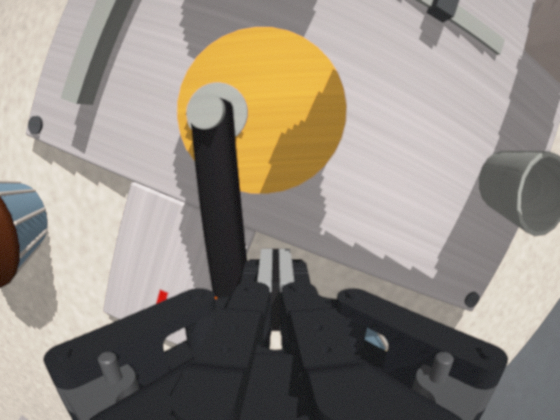

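```bash
python3 - <<'E'
from h import *
o=sensors.get_obs();s=snapshot("wrist")
a=wz(s,o,206.5,112,60);c=wz(s,o,228.5,270,60);m=wz(s,o,216,150,60)
for p,q in((a,c),(m,c),(np.array([623,27.]),c)): print(p,q,"cam",np.arctan2(q[1]-p[1],q[0]-p[0])-PSI+np.pi/2)
E
```

```text
[621.5  25.6] [661.8 -27. ] cam 0.5087633503983111
[632.4  14.7] [661.8 -27. ] cam 0.46909782058927885
[623.  27.] [661.8 -27. ] cam 0.4780466814846327
```

Cam is about 0.48 rad. I'll turn 0.46 more.

```bash
python3 -m inch '[[[0,0,0.016],[-0.024,0.006,0],1],[[0,0,0.016],[-0.024,0.006,0],1],[[0,0,0.016],[-0.024,0.006,0],1],[[0,0,0.016],[-0.024,0.006,0],1],[[0,0,0.007],[-0.01,0.002,0],1]]';python3 -m inch '[[[0,0,0],[0,0,0],1],[[0,0,0],[0,0,0],1]]'; python3 - <<'E'
from h import *
delta([700,30,70])
for n in("wrist","side","scene"):
    cv2.imwrite(f"pics/{n}6.png",snapshot(n)["img"][:,:,::-1])
E
```

```text
time_s: 5.1
ee_pos: [655.3, -40.7, 69.9]
eef_rot: [0.999, 0.052, 0.002, 0.001]
wrist_force: [6.0, -4.0, -0.5]
width: 0.2
time_s: 5.27
ee_pos: [654.7, -40.0, 69.7]
eef_rot: [0.999, 0.054, 0.001, 0.001]
wrist_force: [4.0, -2.5, 0.2]
width: 0.1
pos [654.7 -40.   69.7] azx 0.109 toolz [ 0.002 -0.002 -1.   ] shift units [ 0.175 -0.216 -0.001] f [ 4.  -2.5  0.2] t 5.27
```

View pics/wrist6.png

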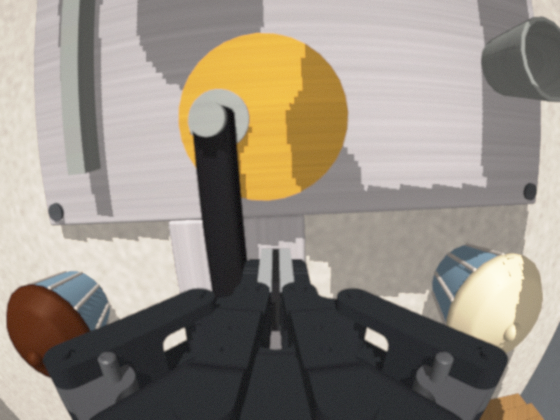

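View pics/side6.png

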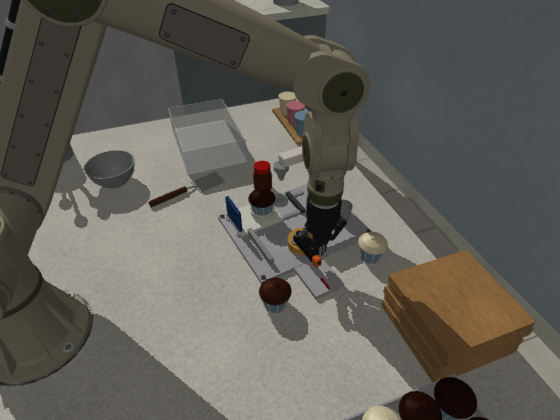

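```bash
python3 - <<'E'
from h import *
o=sensors.get_obs();s=snapshot("wrist")
a=wz(s,o,207,119,60);c=wz(s,o,228.5,270,60)
for p,q in((a,c),(np.array([623,27.]),c)): print(p,q,"cam",np.arctan2(q[1]-p[1],q[0]-p[0])-PSI+np.pi/2)
b=snapshot("side");cv2.imwrite("pics/s6z.png",cv2.resize(b["img"][200:310,250:390,::-1],None,fx=5,fy=5,interpolation=cv2.INTER_CUBIC))
E
```

```text
[621.2  26. ] [634.4 -35.9] cam 0.06510017530607004
[623.  27.] [634.4 -35.9] cam 0.034293824462639844
```

View pics/s6z.png

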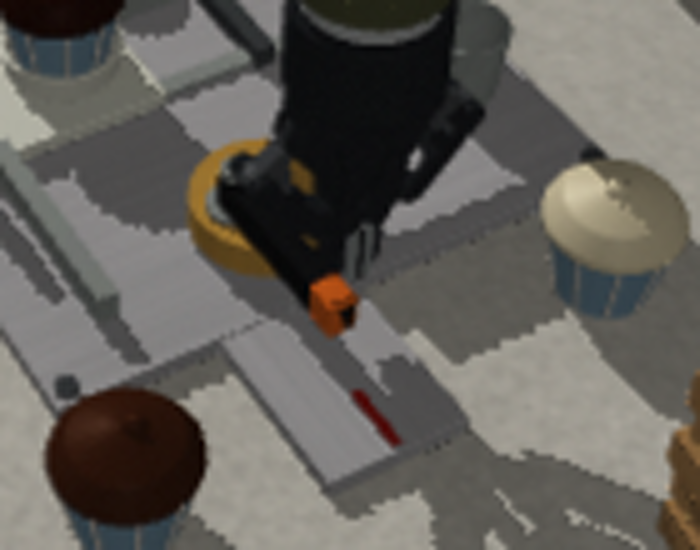

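View pics/scene6.png

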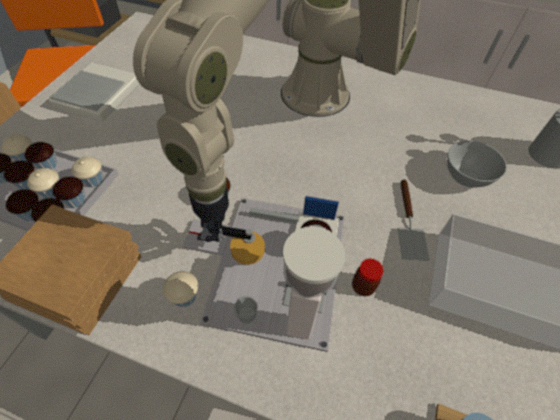

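Cam is about 0.05 rad by the wrist view, and the side zoom shows the lever pointing at the red mark. I'll back off, rise and retreat.

```bash
python3 -m inch '[[[0,0,0],[0.03,0,0],1],[[0,0,0],[0.04,0,0],1],[[0,0,0],[0.02,0,-0.03],1],[[0,0,0],[0,0,-0.1],1],[[0,0,0],[0,0,-0.1],1]]';python3 -m inch '[[[0,0,0],[0,0,-0.1],1],[[0,0,0],[0,0,-0.1],1],[[0,0,0],[0,0,-0.07],1],[[0,0,0],[0,0,0],1],[[0,0,0],[0,0,0],1]]'; python3 - <<'E'
from h import *
delta([430,70,190])
o=sensors.get_obs();s=snapshot("wrist");cv2.imwrite("pics/w7.png",s["img"][:,:,::-1])
p=fw([-130,60]);print("rear",p,fw([-170,60]))
a=snapshot("scene");b=snapshot("side")
for n,x in(("scene7",a),("side7",b)):cv2.imwrite(f"pics/{n}.png",x["img"][:,:,::-1])
for k,q in(("blue",72),):
  for t in(a,b):
    m=masks(t["img"])[k];ys,xs=np.nonzero(m[180:230,220:345]);print(onz(t,xs.mean()+220,ys.mean()+180,62))
E
```

```text
time_s: 5.93
ee_pos: [677.6, -35.1, 135.5]
eef_rot: [0.999, 0.054, -0.004, -0.001]
wrist_force: [0.4, 0.4, -0.5]
width: 0.2
time_s: 6.35
ee_pos: [680.2, -35.7, 219.9]
eef_rot: [0.999, 0.054, 0.0, -0.0]
wrist_force: [-1.2, 0.2, -0.6]
width: 0.3
pos [680.2 -35.7 219.9] azx 0.108 toolz [ 0.  0. -1.] shift units [-0.791 -0.44   0.1  ] f [-1.2  0.2 -0.6] t 6.35
rear [493.1804859  161.53171861] [453.60024966 155.75202142]
[494.35692304 158.14374712  62.        ]
[501.49906562 187.6701518   62.        ]
```

View pics/w7.png

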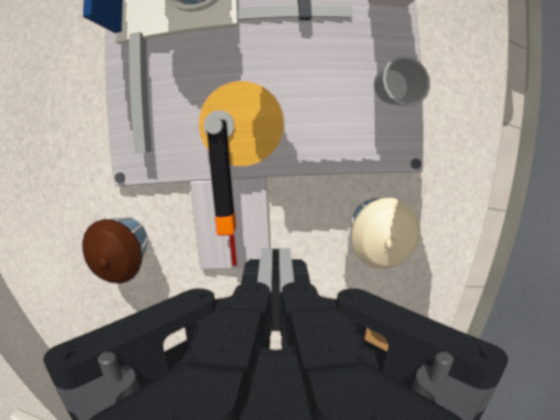

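The lever's orange end at (226,226) runs on into the red line at (234,250). I'll check the angle numerically.

```bash
python3 - <<'E'
from h import *
o=sensors.get_obs();s=snapshot("wrist");im=s["img"]
cv2.imwrite("pics/w7z.png",cv2.resize(im[90:280,170:290,::-1],None,fx=3,fy=3,interpolation=cv2.INTER_CUBIC))
a=wz(s,o,218.5,122,60);e=wz(s,o,226,219,60)
r=wz(s,o,235,264,12);r0=wz(s,o,232.5,238,12)
for p,q in((a,e),(np.array([622.7,27.]),e),(a,r),(r0,r)): print(p,q,"az from -y",np.arctan2(q[1]-p[1],q[0]-p[0])+np.pi/2)
E
```

```text
[623.9  28.9] [637.1 -54.7] az from -y 0.1566018769820159
[622.7  27. ] [637.1 -54.7] az from -y 0.17446271643327127
[623.9  28.9] [ 643.7 -119.1] az from -y 0.1329940884724199
[639.1 -89.5] [ 643.7 -119.1] az from -y 0.1541721698576788
```

View pics/w7z.png

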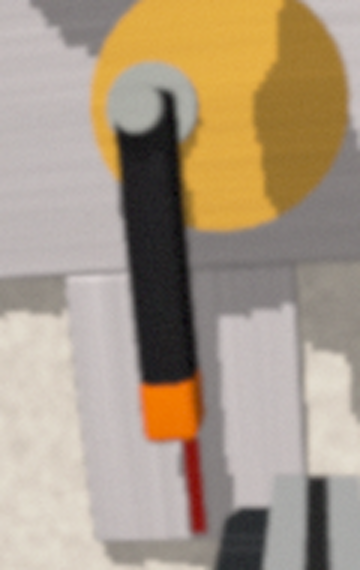

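The cam reads about 0.03 rad from low. Now I'll retreat behind the feeder.

```bash
python3 -m inch '[[[0,0,0],[-0.099,-0.055,0],1],[[0,0,0],[-0.099,-0.055,0],1],[[0,0,0],[-0.099,-0.055,0],1],[[0,0,0],[-0.099,-0.055,0],1],[[0,0,0],[-0.099,-0.055,0],1]]';python3 -m inch '[[[0,0,0],[-0.099,-0.055,0],1],[[0,0,0],[-0.099,-0.055,0],1],[[0,0,0],[-0.099,-0.055,0],1],[[0,0,-0.019],[0,0,0],1],[[0,0,-0.019],[0,0,0],1]]'; python3 -m inch '[[[0,0,-0.019],[0,0,0],1],[[0,0,-0.019],[0,0,0],1],[[0,0,-0.019],[0,0,0],1],[[0,0,-0.019],[0,0,0],1],[[0,0,-0.019],[0,0,0],1]]';python3 -m inch '[[[0,0,-0.019],[0,0,0],1],[[0,0,-0.019],[0,0,0],1],[[0,0,-0.019],[0,0,0],1],[[0,0,-0.019],[0,0,0],1],[[0,0,-0.019],[0,0,0],1]]';python3 -m inch '[[[0,0,-0.019],[0,0,0],1],[[0,0,-0.005],[0,0,0],1],[[0,0,0],[0,0,0],1],[[0,0,0],[0,0,0],1]]'
python3 - <<'E'
from h import *
delta([445,153,150])
s=snapshot("wrist");cv2.imwrite("pics/w8.png",s["img"][:,:,::-1])
E
```

```text
time_s: 6.97
ee_pos: [521.5, 30.5, 217.3]
eef_rot: [0.999, 0.054, -0.002, -0.0]
wrist_force: [0.0, 1.0, 0.4]
width: -0.4
time_s: 7.38
ee_pos: [427.1, 70.4, 218.0]
eef_rot: [0.984, 0.176, -0.002, -0.0]
wrist_force: [0.8, 0.1, 0.2]
width: 0.1
time_s: 7.8
ee_pos: [429.2, 69.6, 217.8]
eef_rot: [0.89, 0.457, -0.001, -0.001]
wrist_force: [0.8, 0.3, -0.0]
width: -0.2
time_s: 8.22
ee_pos: [429.2, 69.6, 217.8]
eef_rot: [0.716, 0.698, -0.001, -0.001]
wrist_force: [-0.0, 0.6, -0.1]
width: 0.4
time_s: 8.55
ee_pos: [429.5, 69.6, 218.2]
eef_rot: [0.664, 0.748, -0.001, -0.001]
wrist_force: [-0.3, 0.2, 0.9]
width: 0.1
pos [429.5  69.6 218.2] azx 1.689 toolz [-0.002  0.    -1.   ] shift units [0.27  0.085 0.227] f [-0.3  0.2  0.9] t 8.55
```

View pics/w8.png

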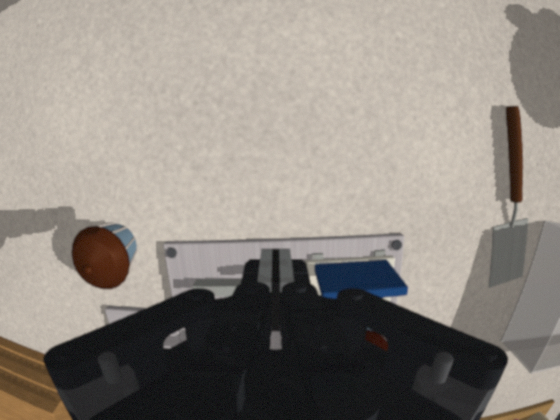

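```bash
python3 -m inch '[[[0,0,0],[0.09,0.028,0],1],[[0,0,0],[0.09,0.028,0],1],[[0,0,0],[0.09,0.028,0],1],[[0,0,-0.004],[0,0,0.07],1],[[0,0,0],[0,0,0.07],1]]';python3 -m inch '[[[0,0,0],[0,0,0.07],1],[[0,0,0],[0,0,0.07],1],[[0,0,0],[0,0,0.07],1],[[0,0,0],[0,0,0],1],[[0,0,0],[0,0,0],1]]'
python3 - <<'E'
from h import *
delta([453,156,85])
s=snapshot("wrist");cv2.imwrite("pics/w9.png",s["img"][:,:,::-1])
s=snapshot("side");cv2.imwrite("pics/s9.png",s["img"][:,:,::-1])
E
```

```text
time_s: 9.02
ee_pos: [446.7, 154.6, 177.3]
eef_rot: [0.653, 0.757, 0.001, 0.001]
wrist_force: [0.1, 0.0, -0.5]
width: 0.2
time_s: 9.43
ee_pos: [444.3, 152.8, 113.2]
eef_rot: [0.654, 0.756, -0.001, -0.001]
wrist_force: [-0.1, 0.5, 0.2]
width: 0.3
pos [444.3 152.8 113.2] azx 1.715 toolz [-0.003 -0.    -1.   ] shift units [0.006 0.03  0.094] f [-0.1  0.5  0.2] t 9.43
```

View pics/w9.png

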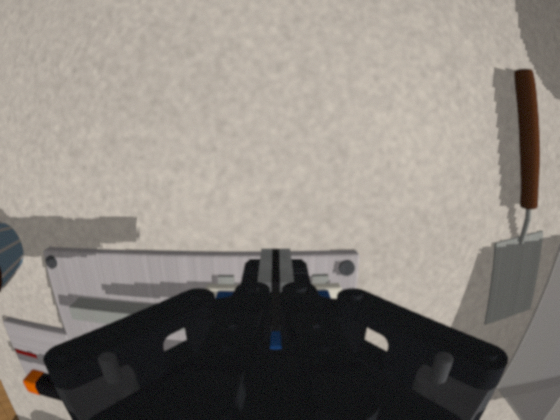

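View pics/s9.png

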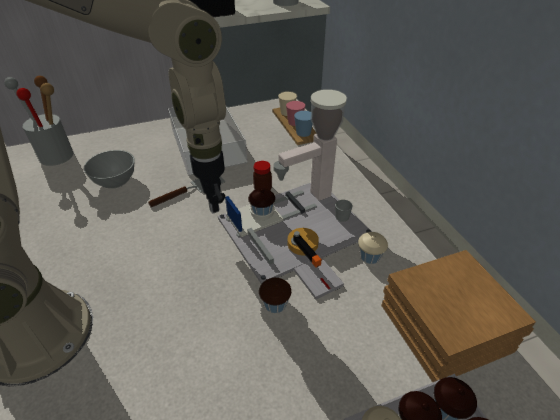

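The fingers are centred behind the plate: its blue ends show at (218,295) and (330,295), symmetric about column 275. I'll descend and approach.

```bash
python3 -m inch '[[[0,0,0],[0,0,0.05],1],[[0,0,0],[0,0,0.045],1],[[0,0,0],[0,0.03,0],1],[[0,0,0],[0,0.03,0],1],[[0,0,0],[0,0.025,0],1]]';python3 -m inch '[[[0,0,0],[0,0.015,0],1],[[0,0,0],[0,0.015,0],1],[[0,0,0],[0,0.015,0],1],[[0,0,0],[0,0.015,0],1]]'
python3 - <<'E'
from h import *
o=sensors.get_obs();delta([493,161,85]);print(feeder(o["ee_pos"]))
s=snapshot("side");cv2.imwrite("pics/s10.png",cv2.resize(s["img"][150:300,180:380,::-1],None,fx=4,fy=4,interpolation=cv2.INTER_CUBIC))
E
```

```text
time_s: 9.95
ee_pos: [473.4, 157.0, 87.2]
eef_rot: [0.654, 0.756, 0.001, 0.001]
wrist_force: [0.7, -0.2, 0.3]
width: -0.3
time_s: 10.28
ee_pos: [488.6, 159.4, 85.8]
eef_rot: [0.654, 0.756, -0.0, -0.0]
wrist_force: [-2.9, 0.8, 1.3]
width: -0.0
pos [488.6 159.4  85.8] azx 1.716 toolz [-0.001  0.    -1.   ] shift units [0.003 0.015 0.003] f [-2.9  0.8  1.3] t 10.28
[-134.7996213    58.50227872]
```

View pics/s10.png

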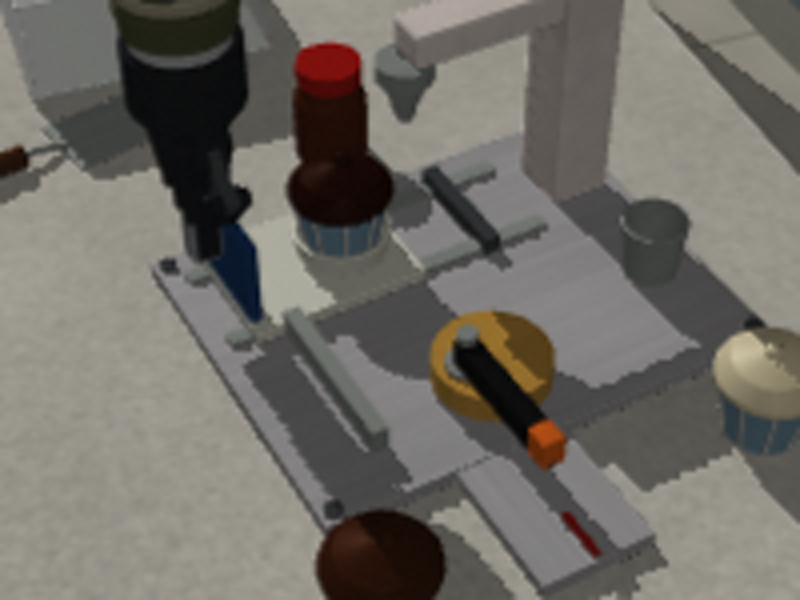

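Contact has been made at about 3 N, with the cupcake untouched and the lever still at the mark. I'll push gently.

```bash
python3 -m inch '[[[0,0,0],[0,0.015,0],1],[[0,0,0],[0,0.015,0],1],[[0,0,0],[0,0.015,0],1],[[0,0,0],[0,0.015,0],1],[[0,0,0],[0,0.015,0],1]]';python3 -m inch '[[[0,0,0],[0,0.015,0],1],[[0,0,0],[0,0.015,0],1],[[0,0,0],[0,0.015,0],1],[[0,0,0],[0,0.012,0],1],[[0,0,0],[0,0,0],1]]'
python3 - <<'E'
from h import *
o=sensors.get_obs();delta([493,161,85]);print(feeder(o["ee_pos"]))
s=snapshot("side");cv2.imwrite("pics/s11.png",cv2.resize(s["img"][150:300,180:380,::-1],None,fx=4,fy=4,interpolation=cv2.INTER_CUBIC))
E
```

```text
time_s: 10.75
ee_pos: [511.2, 162.7, 85.5]
eef_rot: [0.654, 0.756, 0.0, -0.0]
wrist_force: [-1.8, 0.9, 0.7]
width: 0.3
time_s: 11.17
ee_pos: [529.1, 165.0, 85.6]
eef_rot: [0.654, 0.756, 0.0, 0.001]
wrist_force: [-0.0, 0.5, 0.5]
width: -0.0
pos [529.1 165.   85.6] azx 1.715 toolz [ 0.001 -0.    -1.   ] shift units [ 0.004 -0.121  0.002] f [-0.   0.5  0.5] t 11.17
[-93.92265496  58.19503372]
```

View pics/s11.png

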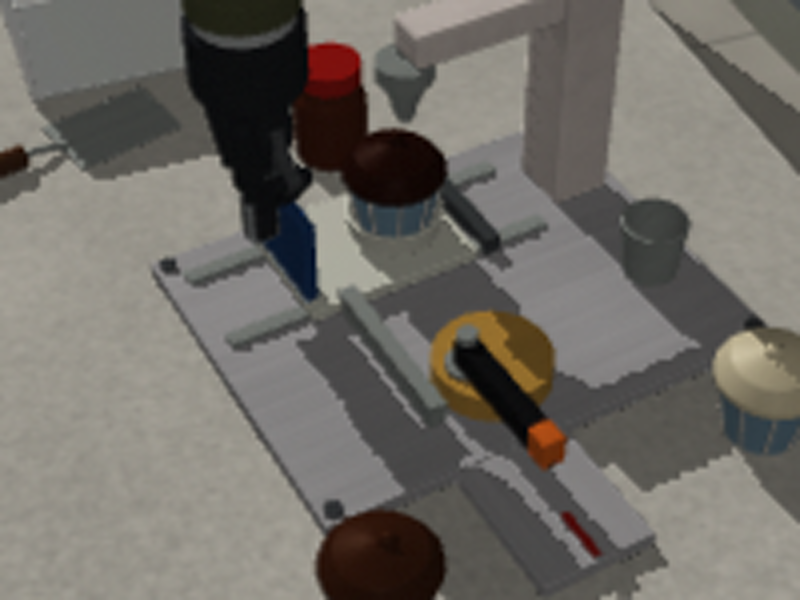

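The carriage has about 10 mm left to the stop bar. I'll finish slowly, watching the force.

```bash
python3 -m inch '[[[0,0,0],[0,0.008,0],1],[[0,0,0],[0,0.008,0],1],[[0,0,0],[0,0.008,0],1],[[0,0,0],[0,0.006,0],1]]';python3 -m inch '[[[0,0,0],[0,0.005,0],1],[[0,0,0],[0,0.005,0],1],[[0,0,0],[0,0,0],1]]';python3 -m inch '[[[0,0,0],[0,0.005,0],1],[[0,0,0],[0,0.005,0],1],[[0,0,0],[0,0,0],1]]'
```

```text
time_s: 11.55
ee_pos: [533.1, 165.5, 85.4]
eef_rot: [0.654, 0.756, -0.003, -0.002]
wrist_force: [-15.3, -3.9, 14.6]
width: 0.2
time_s: 11.8
ee_pos: [533.1, 165.6, 85.4]
eef_rot: [0.654, 0.756, -0.005, -0.004]
wrist_force: [-20.1, -4.7, 17.0]
width: -0.0
time_s: 12.05
ee_pos: [533.2, 165.6, 85.2]
eef_rot: [0.654, 0.757, -0.007, -0.005]
wrist_force: [-27.4, -5.6, 23.2]
width: -0.1
```

Something stops it at TCP x = 533. I'll check whether that is the stop bar or the cam.

```bash
python3 - <<'E'
from h import *
s=snapshot("side");cv2.imwrite("pics/s12.png",cv2.resize(s["img"][170:280,220:340,::-1],None,fx=5.4,fy=5.4,interpolation=cv2.INTER_CUBIC))
a=snapshot("scene");cv2.imwrite("pics/c12.png",cv2.resize(a["img"][180:355,170:400,::-1],None,fx=3.4,fy=3.4,interpolation=cv2.INTER_CUBIC))
E
```

```text
(no output)
```

View pics/s12.png

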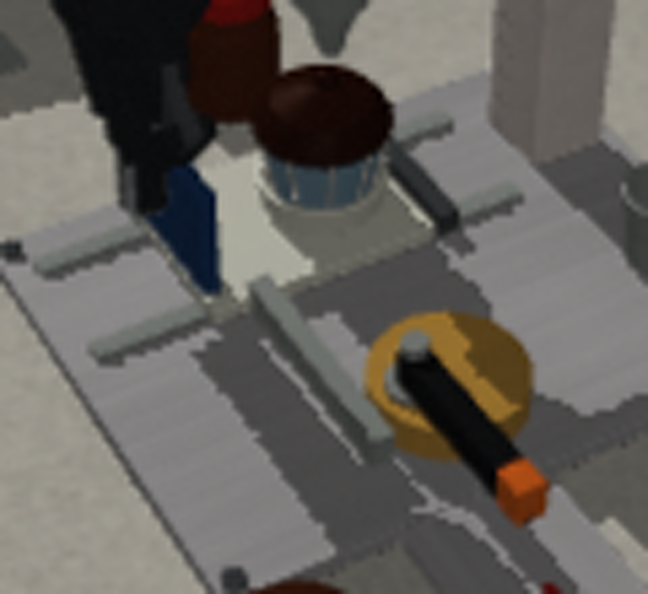

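View pics/c12.png

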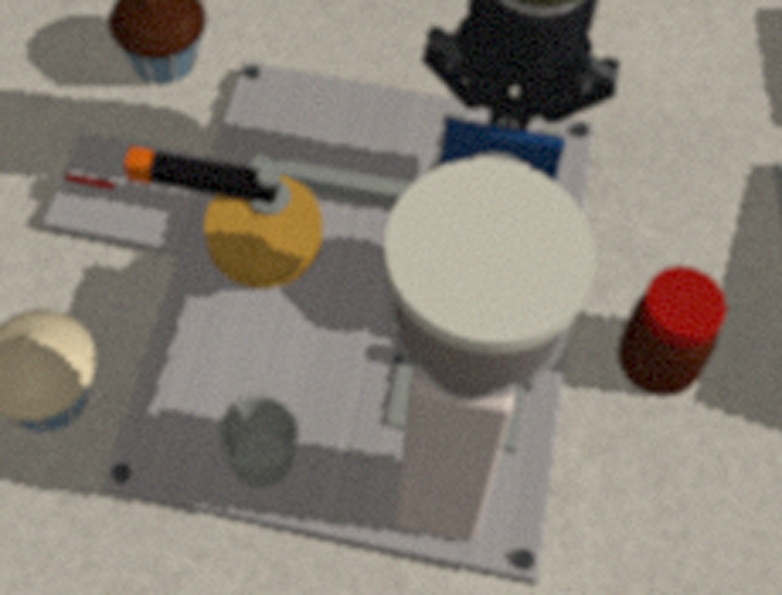

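```bash
python3 - <<'E'
from h import *
b=snapshot("side");a=snapshot("scene")
S2=lambda x,y:(220+x/5.4-.4,170+y/5.4-.4)
def d(n,p,q,z,c=b):
    P,Q=onz(c,*p,z)[:2],onz(c,*q,z)[:2];print(n,feeder(P).round(1),feeder(Q).round(1),(feeder(Q)-feeder(P)).round(1))
d("plate foot right",SI(125,205),S2(215,293),26)
d("follower end top front",SI(256,318),S2(394,432),34)
d("foll near carriage rear top",SI(152,198),S2(250,284),34)
d("carr front right top",SI(293,153),S2(432,238),26)
d("scene plate TL",SC(462,56),SC(447,117),92,a);d("scene plate TR",SC(573,72),SC(565,134),92,a)
print("stop bar rear edge", [feeder(onz(b,*S2(*p),26)).round(1) for p in((388,150),(438,228))])
E
```

```text
plate foot right [-126.2   19.2] [-71.   19.3] [55.3  0.1]
follower end top front [-100.2 -116.6] [ -43.8 -111.8] [56.5  4.8]
foll near carriage rear top [-110.8    8.9] [-56.3   9.1] [54.5  0.1]
carr front right top [-3.9  9.2] [45.1  1.5] [49.  -7.6]
scene plate TL [-130.2   18.5] [-76.8  17.4] [53.4 -1.1]
scene plate TR [-133.6   94.9] [-80.7  95.9] [52.8  0.9]
stop bar rear edge [array([60.5, 73.3]), array([51.7,  6.6])]
```

The displacement measures 53–56 mm and it holds against 27 N, so it is on its stop. I'll let go and back away.

```bash
python3 -m inch '[[[0,0,0],[0,-0.015,0],1],[[0,0,0],[0,-0.02,0],1],[[0,0,0],[0,-0.02,0],1],[[0,0,0],[0,-0.03,0],1],[[0,0,0],[0,-0.05,0],1]]';python3 -m inch '[[[0,0,0],[0,-0.08,0],1],[[0,0,0],[0,-0.08,0],1],[[0,0,0],[0,-0.06,-0.05],1],[[0,0,0],[0,0,-0.08],1],[[0,0,0],[0,0,-0.08],1]]';python3 -m inch '[[[0,0,0],[0,0,-0.08],1],[[0,0,0],[0,0,-0.05],1],[[0,0,0],[0,0,0],1],[[0,0,0],[0,0,0],1],[[0,0,0],[0,0,0],1]]'
python3 - <<'E'
from h import *
delta([430,150,200])
b=snapshot("side");cv2.imwrite("pics/s13.png",cv2.resize(b["img"][170:280,220:340,::-1],None,fx=5.4,fy=5.4,interpolation=cv2.INTER_CUBIC))
cv2.imwrite("pics/s13full.png",b["img"][:,:,::-1])
s=snapshot("scene");cv2.imwrite("pics/c13.png",cv2.resize(s["img"][180:355,170:400,::-1],None,fx=3.4,fy=3.4,interpolation=cv2.INTER_CUBIC))
E
```

```text
time_s: 12.67
ee_pos: [504.0, 161.3, 85.9]
eef_rot: [0.654, 0.756, 0.001, 0.001]
wrist_force: [-0.1, -0.5, 0.8]
width: -0.2
time_s: 13.08
ee_pos: [435.1, 151.5, 148.6]
eef_rot: [0.654, 0.756, -0.001, -0.001]
wrist_force: [0.9, 0.2, 0.2]
width: -0.2
time_s: 13.5
ee_pos: [436.9, 151.7, 186.8]
eef_rot: [0.654, 0.756, -0.0, -0.0]
wrist_force: [0.2, 0.8, 0.0]
width: 0.1
pos [436.9 151.7 186.8] azx 1.716 toolz [-0. -0. -1.] shift units [-0.002 -0.024 -0.044] f [0.2 0.8 0. ] t 13.5
```

View pics/s13.png

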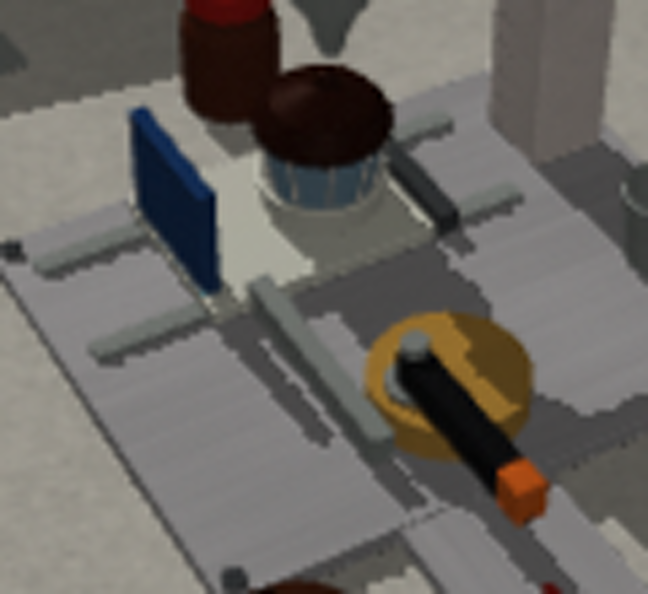

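View pics/c13.png

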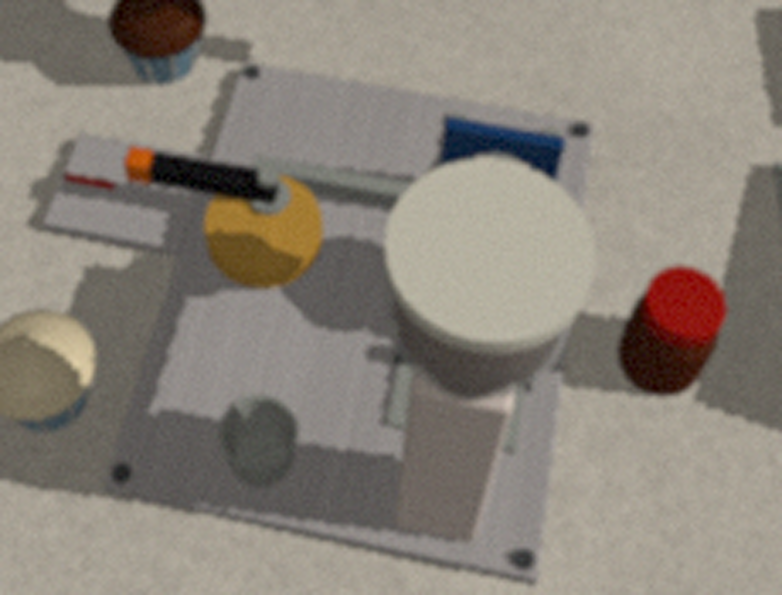

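View pics/s13full.png

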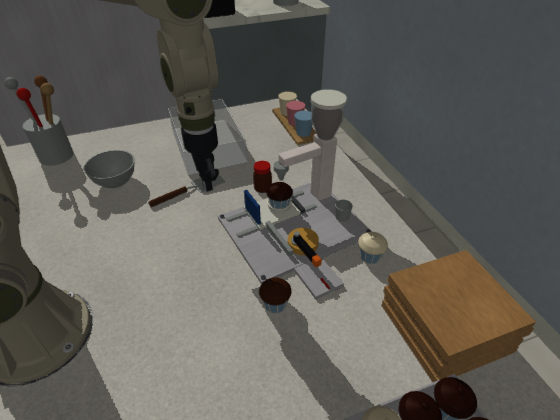

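After release nothing has moved. The carriage is against the stop bar, the cupcake is upright under the nozzle, the lever is on the mark, and the bystanders are where they stood. I'm handing in.

```bash
python3 -c "
from rig import bot;print(bot.job_done())"
```

```text
the job is handed in; nothing more can be done
None
```

I handed the job in at 13.5 s of robot time. My last pictures show both steps done, but handing in reported no verdict.

- **Cam:** I swung the lever round from about 1.19 rad with the closed fingertips. After letting go it read about 0.03 rad from the low point, with the carriage still back. In the last pictures it still lies along the red mark.
- **Carriage:** I pushed the blue plate forward gently until the carriage stopped and held against about 27 N. Five of the six points I measured moved 53–56 mm forward, against the 55 mm expected. The sixth, the slab's front corner, gave 49 mm with a sideways shift that cannot be real. I put that down to a misread pixel, since the other points and the hard stop agree.
- **Upward force:** While the carriage was held against its stop, the wrist also felt about 23 N upward, probably friction on the plate. That was well within limits.
- **After release:** The last side and scene pictures show the carriage still against its stop bar and the cupcake upright in its nest under the nozzle. The bystanders look where they were at the start, though I checked them by eye and did not measure them again. The arm is clear and touching nothing.

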